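# Set the engraver's work table and hold its sprung cover at the viewing mark

## Robot

A 6-joint arm with a two-finger parallel gripper is mounted at the origin on a cart in front of the work surface, level with it; the furniture and walls round the work are solid. World frame = base frame: x ahead of the robot, y to its left, z up, the work surface at z = 0. Lengths are in m, angles in rad, forces in N, time in s.
With the tool pointing down it reaches from about 0.35 to 0.975 m from the base axis. Payload 7.1 kg.
Tool frame: the origin (TCP) lies midway between the tips of the shut fingers; the grasp point (between the pads) lies robot.hold_point_z behind it (robot.hold_point_z is the distance from the TCP to the grasp point, in m); z points along the fingers, y is the line along which they close (so a half turn about z gives the same grasp; the last joint's range is limited). The gripper opens to 88 mm and grips with 3 to 60 N. Pads are 20 mm wide; open, the fingers measure 115 mm over their backs; the gripper's body (75 mm by 178 mm) begins 61 mm behind the grasp point.
Start: joints at [-1.157, 0.423, 1.63, -0, 1.089, -0.019], TCP at [0.262, -0.567, 0.223] pointing down, gripper open.
Joint ranges: [-3, 3], [-0.9, 2.11], [0.09, 2.58], [-1.31, 4.45], [0.11, 2.69], [-2.54, 2.54]. Speed limits (rad/s): [2.39, 2.39, 3.01, 3.14, 3.14, 3.14].

## Interface

Orientations are given as a rotation vector (axis times angle).
In Python, from station import robot, monitor, camera, camera_info gives the robot as it stands. The module is installed in compiled form; this text tells all that it offers. Calls block until the motion is done:
- robot.move_ptp(position, orientation): joint-space move of the TCP to a pose.
- robot.move_linear(position, frame=None, rate=0.15, max_force=None): straight line of the TCP; frame=None keeps the orientation; rate is the mean speed in m/s. With max_force (N) it stops when the force on the tool has changed by that much, and returns True; else False.
- robot.set_joints(angles): joint-space move.
- robot.move_gripper(opening, effort=None): opening from 0.0 (shut) to 1.0 (fully open); effort is the grip in N (None keeps the last); returns when the fingers have stopped.
- robot.pause(seconds).
- robot.solve_ik(position, orientation): joint angles nearest the present ones, or None.
- monitor.observe(): the state.
- camera(name): name is "side" or "top" or "wrist"; returns the picture (400x640x3 uint8, red, green, blue); there is no depth.
- camera_info(name): a dict with "mtx" (3x3 intrinsics, pixels), "xyz" and "rotation" of the camera in the world; the wrist camera has in their place "hand_eye" (4x4, takes a point from camera to tool coordinates, whose origin is the TCP and whose axes are the flange's). Camera axes: x right, y up, looking along -z (the intrinsics and any distortion apply to the point x, -y, -z); pixel columns grow to the right and rows downward; lengths in m; the calibration is good to about 2 mm. A picture is of the moment at which its call begins: read the wrist's pose just before it. camera_info takes no time and is no camera call.
A pose or a line that the arm cannot do raises robot.IKError and nothing moves.
- robot.hand_in(): hands the job in; it is judged then, once.
The state is a dict: "time": time; "joints": joint angles; "qd": joint speeds; "joint_torque": joint torques, N m; "ee_pos": TCP position; "ee_rot": TCP orientation; "contact_force": force on the tool from outside, world axes, zero at the start; "moment": the same for the moment, N m; "opening": opening from 0.0 (shut) to 1.0 (fully open); "gripper_force": force on a finger pad.
Only numpy, scipy, OpenCV 4.12 (cv2) and the standard library are available. Lean on these libraries where they do the work, as an engineer would, in place of code of your own. Each camera call takes 0.05 s, during which the arm holds its last target. There are 200 camera calls.

## Task

With the cover of the small bench engraver still shut, turn its handwheel clockwise, in several grasps, until the orange pointer stands in the red zone of the dial. Then take the cover by its steel bar handle, lift it against its spring until its orange pointer stands in the red zone of the curved scale (35 degrees open), and finish while still holding it there with the fingers, so that the ring inside can be inspected. The wheel must stay on its mark, and the tin, matchbox, glass bowl and bottle standing around are to be left alone.

Things in the scene. Friction and masses are not known exactly. Their poses are not given: they have to be found in the camera images.
- engraver: small grey engraver fixed to the table, case 180 (x) x 190 (y) x 80 mm high. Origin: centre of its underside; x points from its front (bar handle) to the hinge at the back, y to its left, z up. Right: curved white scale, radius 90 mm about the hinge, at y = -111 mm. Left front: round pod 106 mm across with dial and handwheel, axis at x = -50, y = +185 mm.
- wheel_grip (a point): point on the vertical axis of the black handwheel, at the height to grip (72 mm above the table). The wheel is a round knob 60 mm in diameter, its straight side 55 to 81 mm above the table, over a flat dial 102 mm across at 48 mm. Grip it across its diameter from above at any angle; it can be regrasped without lifting, by opening the fingers and turning back.
- handwheel (a joint): angle of the handwheel, rad, growing clockwise seen from above, stops at 0 and 5.5. It starts between 0.4 and 1.2. The red dial zone is 3.88 to 4.12, its middle 4.0, where the pointer points along the engraver's -x. Stiff friction of about 0.06 N m, stays where it is left. It raises the work table inside the case.
- cover (a joint): opening angle of the amber window cover, rad: 0 shut, limit 1.2. The red zone on the curved scale is 0.541 to 0.681 (31 to 39 degrees), middle 0.611 (35 degrees). A hinge spring shuts it: 0.30 N m shut, 0.5 N m more per rad, plus the cover's weight (about 0.25 N m), so some 2.5 to 4 N upward at the bar hold it.
- cover_hinge (a point): middle of the cover's hinge axis, which lies along the engraver's y at x = +85 mm, 85 mm above the table
- cover_handle (a point): middle of the round steel bar by which the cover is lifted, 225 mm from the hinge axis, 85 mm above the table when shut; it moves on an arc of this radius about the hinge, up and then back
- cover_handle_bar: steel bar of the cover's handle: a round sleeve 12 mm thick, 88 mm long along the engraver's y, carried by two arms, its axis 50 mm in front of the case, open above and below; pinch its middle from above with the fingers closing along the engraver's x. The sleeve turns freely on its own axis, so the tool can stay upright while the cover tilts. Origin: middle of the bar.
- flux_tin: flat round tin, pale lid, 63 mm across, 24 mm high; loose bystander, leave alone. Origin: centre of its underside
- matchbox_1: blue and yellow matchbox, 54x37x16 mm; loose bystander, leave alone. Origin: centre of its underside
- glass_bowl: small clear glass bowl, 69 mm across, 36 mm high; loose bystander, leave alone. Origin: centre of its underside
- pickle_bottle: white bottle with a red cap, 46 mm across, 106 mm high; loose bystander, leave alone. Origin: centre of its underside

How it is judged:
On the way, in this order (a step that is already met when the one before it is completed fails the run):
1. with the cover shut, the handwheel's pointer is brought into the red zone of the dial (value of joint handwheel between 3.88 and 4.12 rad and value of joint cover below 0.08 rad), for 0.3 s.
2. the cover is lifted by its bar and held with its pointer in the red zone (value of joint cover between 0.541 and 0.681 rad and contact force between the fingers and cover_handle_bar above 1 N), for 0.5 s.
At the end, for the whole second after the job is handed in: The handwheel stands in the red zone (3.88 to 4.12 rad), the cover is held still (under 0.1 rad/s) between 31 and 39 degrees (0.541 to 0.681 rad), and the fingers press on its bar handle with more than 1 N (all of step 2 and value of joint handwheel between 3.88 and 4.12 rad and velocity of joint cover between -0.1 and 0.1 rad/s); the arm keeps its last pose, push and grip.
It fails at once if the tin is pushed more than 30 mm or tipped (distance of flux_tin from where it was at the start of the episode above 0.03 m or angle between flux_tin's own z axis and vertical above 0.5 rad).
It fails at once if the matchbox is pushed more than 30 mm or tipped (distance of matchbox_1 from where it was at the start of the episode above 0.03 m or angle between matchbox_1's own z axis and vertical above 0.5 rad).
It fails at once if the glass bowl is pushed more than 30 mm or tipped (distance of glass_bowl from where it was at the start of the episode above 0.03 m or angle between glass_bowl's own z axis and vertical above 0.5 rad).
It fails at once if the bottle is pushed more than 30 mm or tipped (distance of pickle_bottle from where it was at the start of the episode above 0.03 m or angle between pickle_bottle's own z axis and vertical above 0.5 rad).
It also fails if it takes over 58 s, if anything falls off the work surface, if the arm or the gripper's body presses on something with over 40 N, if the wrist force passes 120 N, or if a joint passes its speed limit or range.

## Working session

There is one attempt and no reset: what is moved stays moved. The work goes in short steps, each a Python script; the robot and the scene stay as the last script left them, time stands still between calls to the robot, and variables do not carry over. Pictures are saved under pics/ and viewed, at most 10 in all, crops included, and the job is handed in when it is done.

```bash
mkdir -p pics; python3 - <<'E'
from station import robot, monitor, camera, camera_info
import cv2, numpy as np
s=monitor.observe(); print(s['time'],s['ee_pos'],s['ee_rot'],robot.hold_point_z)
for n in("side","top","wrist"):
    cv2.imwrite(f"pics/{n}0.png",camera(n)[:,:,::-1]); print(n,camera_info(n))
E
```

```text
0.0 [ 0.26192176 -0.56686479  0.22193655] [-3.06691234e+00 -6.74120805e-01  4.39773140e-04] 0.0187
side {'mtx': array([[487.78537383,   0.        , 318.1823628 ],
       [  0.        , 487.78537383, 199.27687154],
       [  0.        ,   0.        ,   1.        ]]), 'xyz': array([ 0.37383643, -0.60766863,  0.75642032]), 'rotation': array([ 0.87697568, -0.11055635, -0.20996404])}
top {'mtx': array([[381.89750155,   0.        , 320.62695486],
       [  0.        , 381.89750155, 201.53306442],
       [  0.        ,   0.        ,   1.        ]]), 'xyz': array([0.35827129, 0.19176681, 0.99853176]), 'rotation': array([ 0.17758942, -0.17284017, -1.58833633])}
wrist {'mtx': array([[299.57650369,   0.        , 317.96473801],
       [  0.        , 299.57650369, 200.67430099],
       [  0.        ,   0.        ,   1.        ]]), 'hand_eye': array([[-8.36262023e-04,  9.57655650e-01,  2.87914844e-01,
         7.99382664e-02],
       [ 9.99998924e-01,  4.53878838e-04,  1.39486205e-03,
        -6.44910261e-04],
       [ 1.20511907e-03,  2.87915701e-01, -9.57654999e-01,
        -1.62142433e-01],
       [ 0.00000000e+00,  0.00000000e+00,  0.00000000e+00,
         1.00000000e+00]])}
```

View pics/top0.png

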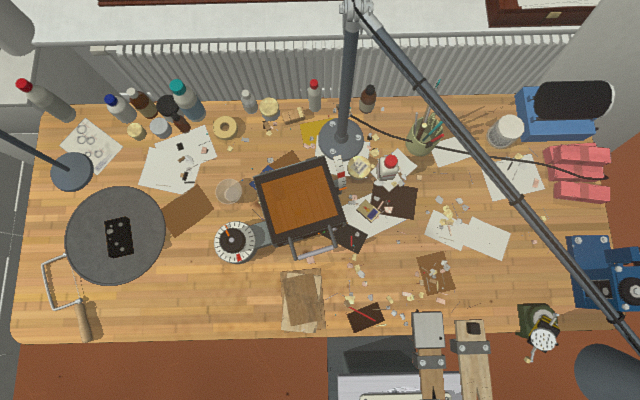

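View pics/side0.png

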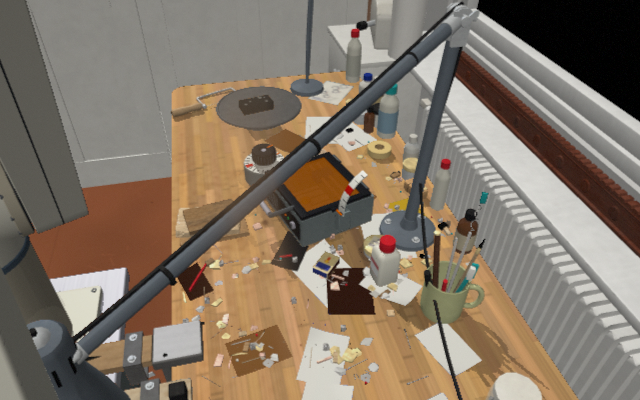

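The top view shows the engraver at about (300,200), the wheel at (235,240) and the bar at about (315,248). A lamp boom crosses from (355,10) to (630,350).

```bash
cat > h.py <<'E'
import numpy as np, cv2
from scipy.spatial.transform import Rotation as R
from station import robot, monitor, camera, camera_info
def cam(n,s=None):
    i=camera_info(n)
    if n!="wrist": return i["mtx"],np.array(i["xyz"]),R.from_rotvec(i["rotation"]).as_matrix()
    s=s or monitor.observe(); T=i["hand_eye"]; Rt=R.from_rotvec(s["ee_rot"]).as_matrix()
    return i["mtx"],Rt@T[:3,3]+s["ee_pos"],Rt@T[:3,:3]
def ray(c,p):
    K,o,M=c; d=np.linalg.solve(K,[p[0],p[1],1.]); d=M@(d*[1,-1,-1]); return o,d/np.linalg.norm(d)
def plane(c,p,z):
    o,d=ray(c,p); return o+d*(z-o[2])/d[2]
def tri(c1,p1,c2,p2):
    o1,d1=ray(c1,p1);o2,d2=ray(c2,p2)
    t=np.linalg.lstsq(np.c_[d1,-d2],o2-o1,rcond=None)[0]
    a,b=o1+d1*t[0],o2+d2*t[1]; return (a+b)/2,np.linalg.norm(a-b)
def proj(c,X):
    K,o,M=c; v=M.T@(np.asarray(X)-o)*[1,-1,-1]; v=K@v; return v[:2]/v[2]
E
python3 - <<'E'
from h import *
t=cv2.imread("pics/top0.png"); s=cv2.imread("pics/side0.png")
cv2.imwrite("pics/topc.png",cv2.resize(t[145:275,205:405],None,fx=4,fy=4,interpolation=cv2.INTER_CUBIC))
ct,cs=cam("top"),cam("side")
print("poletop",tri(ct,(355,10),cs,(460,20)))
for p in [(460,95),(520,180),(580,275)]: # boom: intersect top ray with plane of side boom line
    o,d=ray(ct,p); n=np.cross(ray(cs,(450,18))[1],ray(cs,(80,342))[1]); o2=cs[1]
    print("boom",o+d*(n@(o2-o))/(n@d))
for nm,p,z in [("wheel",(236,239),.081),("bowl",(229,190),.018),("bottle",(391,161),.106),("matchbox",(369,210),.016),("tin",(357,167),.024),("barL",(292,257),.085),("barR",(338,243),.085)]: print(nm,plane(ct,p,z))
E
```

```text
poletop (array([0.78903242, 0.1294779 , 0.47381531]), np.float64(0.0027450766880297425))
boom [ 0.63127346 -0.01784991  0.48170072]
boom [ 0.50797085 -0.10593628  0.44874871]
boom [ 0.36794229 -0.19930145  0.40568191]
wheel [0.47832512 0.39837637 0.081     ]
bowl [0.61759743 0.43439862 0.018     ]
bottle [0.65764279 0.0170247  0.106     ]
matchbox [0.55451958 0.06575131 0.016     ]
tin [0.67070644 0.09268744 0.024     ]
barL [0.43156945 0.26325024 0.085     ]
barR [0.46212757 0.15289981 0.085     ]
```

View pics/topc.png

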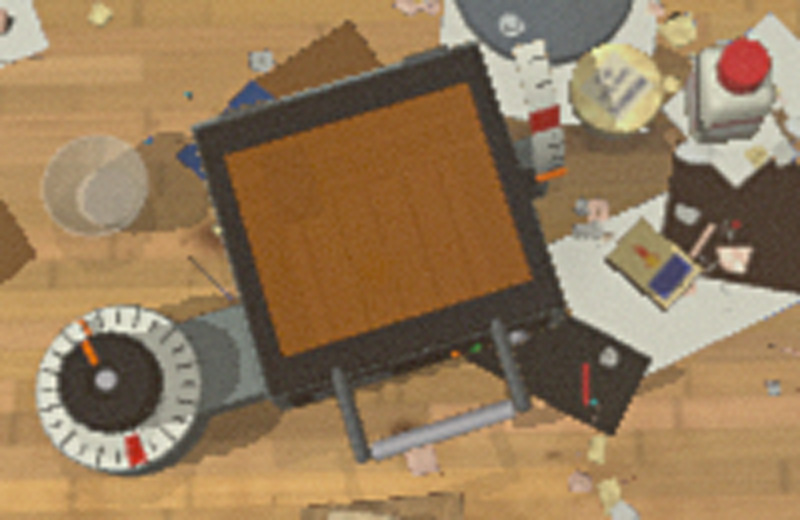

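The crop puts the wheel centre near (105,380), which is (231,240) at full scale, with its pointer up and to the left. The red mark is near (135,450). The bar runs from (370,452) to (515,410) and the case tilts about 17°. Next I'll check the boom's extent against the arm and fit the pose.

```bash
python3 - <<'E'
from h import *
ct,cs=cam("top"),cam("side")
for X in [(0,0,0),(0,0,.2),(0,0,.5),(.26,-.567,.22),(.26,-.567,.4),(.1,-.25,.6),(0.22,-0.3,.36)]: print(X,proj(ct,X).round(),proj(cs,X).round())
print("boom low", tri(ct,(628,345),cs,(75,345)),tri(ct,(490,140),cs,(290,155)))
f=lambda u,v:(205+u/4,145+v/4)
W=plane(ct,f(106,380),.088); print("wheel hub",W)
D=plane(ct,f(119,389),.048);print("dial c",D)
red=plane(ct,f(135,450),.048); ptr0=plane(ct,f(86,330),.081); print("red",red,"ptr",ptr0)
a=plane(ct,f(370,452),.091);b=plane(ct,f(518,410),.091);print("bar",a,b,(a+b)/2,np.degrees(np.arctan2(*(a-b)[1::-1])))
# cover corners at ~.09
for p in [(195,128),(475,45),(568,310),(285,400)]: print("corner",plane(ct,f(*p),.09))
E
```

```text
(0, 0, 0) [409. 443.] [ 32. 344.]
(0, 0, 0.2) [432. 486.] [-16. 267.]
(0, 0, 0.5) [511. 628.] [-129.   86.]
(0.26, -0.567, 0.22) [717. 330.] [144. 762.]
(0.26, -0.567, 0.4) [840. 344.] [ 63. 747.]
(0.1, -0.25, 0.6) [839. 580.] [-218.  102.]
(0.22, -0.3, 0.36) [642. 371.] [ 78. 345.]
boom low (array([ 0.23748313, -0.29653691,  0.35546019]), np.float64(0.04204187888987011)) (array([ 0.5197416 , -0.07962211,  0.41531384]), np.float64(0.12277412133388531))
wheel hub [0.47527415 0.40752061 0.088     ]
dial c [0.47457997 0.40872721 0.048     ]
red [0.43654406 0.39786082 0.048     ] ptr [0.50694622 0.42217397 0.081     ]
bar [0.42842822 0.24982546 0.091     ] [0.45097824 0.16181465 0.091     ] [0.43970323 0.20582005 0.091     ] 104.3711021905818
corner [0.63026947 0.3561534  0.09      ]
corner [0.67988163 0.18138208 0.09      ]
corner [0.51039801 0.12976479 0.09      ]
corner [0.46043539 0.30012663 0.09      ]
```

View pics/wrist0.png

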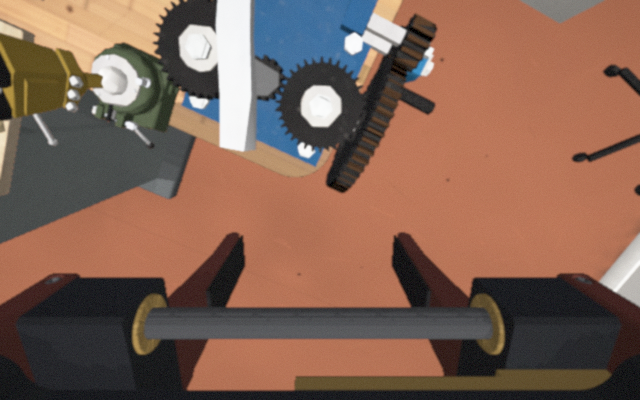

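The boom drops from about z=0.48 to about 0.35 near the robot, so I'll lift to z=0.62, swing over it and look from above the wheel. The wrist picture shows only the fingers and the bench clutter at the start.

```bash
cat >> h.py <<'E'
def down(psi): return (R.from_euler("z",psi)*R.from_matrix(np.diag([1.,-1,-1]))).as_rotvec()
E
python3 - <<'E'
from h import *
s=monitor.observe(); p=np.array(s["ee_pos"]); p[2]=.62
robot.move_linear(p,rate=.25)
q=np.array(monitor.observe()["joints"]); print(q)
q[0]=.709; robot.set_joints(q)
s=monitor.observe(); print(s["time"],s["ee_pos"],s["joints"],s["contact_force"])
for psi in (2.28,): print(robot.solve_ik([.475,.408,.35],down(psi)))
# look: TCP above the mid of wheel and bar
robot.move_ptp([.42,.33,.36],down(np.radians(90+16.5-90)+.0+np.pi/2))
s=monitor.observe(); print(s["time"],s["ee_pos"],s["ee_rot"],s["joints"])
cv2.imwrite("pics/w1.png",camera("wrist")[:,:,::-1])
E
```

```text
[-1.15697041e+00  2.49215179e-01  1.01926904e+00  8.24320637e-06
  1.87507274e+00 -1.89539447e-02]
5.3833 [0.4665483  0.41495248 0.61884297] [ 7.07928327e-01  2.49225470e-01  1.01925658e+00 -1.16744498e-04
  1.87506511e+00 -1.89468760e-02] [0.61916955 0.18123407 0.2687521 ]
[ 6.90660028e-01  3.11742741e-01  1.49502269e+00 -4.44089210e-16
  1.33482722e+00 -1.85436452e-02]
6.4583 [0.42101518 0.33074347 0.36138699] [1.87883739 2.51703743 0.00391647] [6.43614792e-01 1.51703171e-01 1.67563971e+00 8.29053066e-05
 1.31167396e+00 3.55245139e-01]
```

View pics/w1.png

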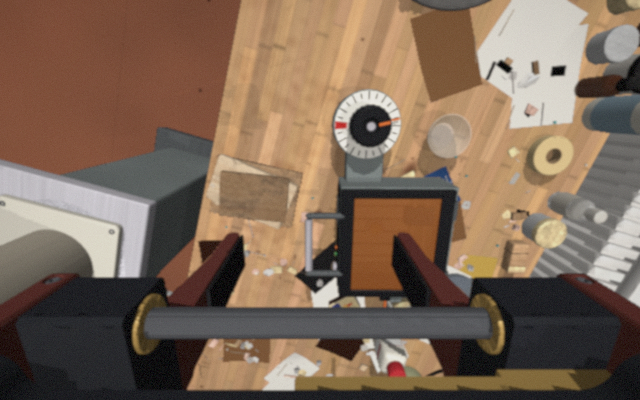

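The wrist view shows the hub at (372,126), the red zone at (341,126), the pointer toward (397,122), and the bar from (309,217) to (309,273). I'll measure these now.

```bash
cat >> h.py <<'E'
def dial(img,c,zp=.082):
    """rgb image -> red zone centre, pointer centre (world) around the wheel W"""
    h=cv2.cvtColor(img,cv2.COLOR_RGB2HSV); m=np.zeros(h.shape[:2],np.uint8)
    u=proj(c,[.475,.408,.06]); r=int(np.linalg.norm(proj(c,[.475,.463,.06])-u))
    cv2.circle(m,tuple(int(v) for v in u),r,255,-1)
    f=lambda a,b:cv2.bitwise_and(m,cv2.inRange(h,a,b))
    red=f((0,170,120),(5,255,255))|f((172,150,120),(180,255,255)); org=f((8,170,140),(18,255,255))
    C=lambda k:np.argwhere(k).mean(0)[::-1] if k.any() else None
    return C(red),red.sum()//255,C(org),org.sum()//255
E
python3 - <<'E'
from h import *
s={"ee_pos":np.array([0.42101518,0.33074347,0.36138699]),"ee_rot":[1.87883739,2.51703743,0.00391647]}
c=cam("wrist",s); ct=cam("top")
im=cv2.imread("pics/w1.png")[:,:,::-1]; t=cv2.imread("pics/top0.png")[:,:,::-1]
print(dial(im,c),dial(t,ct))
g=cv2.cvtColor(im,cv2.COLOR_RGB2GRAY)
W=plane(c,(372,126),.088); a=plane(c,(309,217),.091);b=plane(c,(309,273),.091)
print("W",W,"dialc",plane(c,(367,124),.048),"bar",a,b,(a+b)/2,np.degrees(np.arctan2(*(a-b)[1::-1])))
for n,cc,I in(("w",c,im),("t",ct,t)):
    r,_,o,_=dial(I,cc); r=plane(cc,r,.048); o=plane(cc,o,.082) ; print(n,r,o)
    for w in(W,[.475,.408]): print(np.degrees([np.arctan2(*(r[:2]-w[:2])[::-1]),np.arctan2(*(o[:2]-w[:2])[::-1])]))
print("W tri",tri(c,(372,126),ct,(231.5,240)))
E
```

```text
(array([340.03333333, 124.86666667]), np.uint64(30), array([384.31428571, 123.2       ]), np.uint64(35)) (array([238.31578947, 257.21052632]), np.uint64(19), array([226.66666667, 231.4       ]), np.uint64(15))
W [0.47851065 0.41009172 0.088     ] dialc [0.47748614 0.41098031 0.048     ] bar [0.4304637  0.25482529 0.091     ] [0.45703679 0.16204301 0.091     ] [0.44375024 0.20843415 0.091     ] 105.98185061975386
w [0.43804657 0.39797298 0.048     ] [0.49520457 0.4187893  0.082     ]
[-163.32736807   27.5196277 ]
[-164.81878555   28.10234903]
t [0.43728159 0.39895232 0.048     ] [0.49722926 0.42122975 0.082     ]
[-164.88063286   30.75365636]
[-166.51107096   30.75899594]
W tri (array([0.47799557, 0.40970929, 0.08088152]), np.float64(0.0036884657811763156))
```

```bash
cat >> h.py <<'E'
W=np.array([.477,.409])
def at6(pos,j6):
    """joints for tool down at pos with last joint j6"""
    q=np.array(robot.solve_ik(pos,down(np.arctan2(pos[1],pos[0])+np.pi/2))); q[5]=j6; return q
def turn(d,steps=1):
    P=[*W,.0533]
    robot.set_joints(at6(P,-d/2)); robot.move_gripper(0.0,effort=35)
    s=monitor.observe(); print("grip",s["opening"],s["gripper_force"],s["contact_force"])
    robot.set_joints(at6(P,d/2)); s=monitor.observe(); print("turned",s["time"],s["moment"],s["contact_force"])
    robot.move_gripper(1.0)
E
python3 - <<'E'
from h import *
robot.move_gripper(1.0)
robot.set_joints(at6([*W,.20],-.83))
robot.move_linear([*W,.0533],rate=.1,max_force=15)
s=monitor.observe(); print(s["ee_pos"],s["contact_force"],s["opening"])
if s["ee_pos"][2]<.058:
    turn(1.65); turn(1.65)
    robot.move_linear([*W,.2])
    robot.move_ptp([.42,.33,.36],down(np.radians(106.5)))
    s=monitor.observe(); im=camera("wrist"); c=cam("wrist",s); t=camera("top"); ct=cam("top")
    cv2.imwrite("pics/w2.png",im[:,:,::-1]); cv2.imwrite("pics/w2c.png",cv2.resize(im[60:300,240:480,::-1],None,fx=2.5,fy=2.5))
    print(s["time"])
    for n,cc,I in(("w",c,im),("t",ct,t)):
        r,_,o,k=dial(I,cc); print(n,r,o,k)
E
```

```text
[0.47737699 0.40929963 0.05396401] [0.3685176  0.30607332 0.05937985] 1.0001422102646815
grip 0.6747396238708008 35.000599182676524 [ 0.93232511 -5.4416087   3.19252286]
turned 11.7083 [-0.5446122  -0.62008019 -0.04318436] [ 4.67586231 -2.47181116 -1.28942073]
grip 0.673817835605642 35.0006038416177 [ 0.69091468 -4.36033708  1.90680996]
turned 15.8333 [-0.4454226  -0.61463091 -0.03140016] [ 3.97676407 -3.35100988 -1.33380696]
18.3667
w [341.35 123.75] [355.98039216 126.52941176] 51
t None None 0
```

View pics/w2c.png

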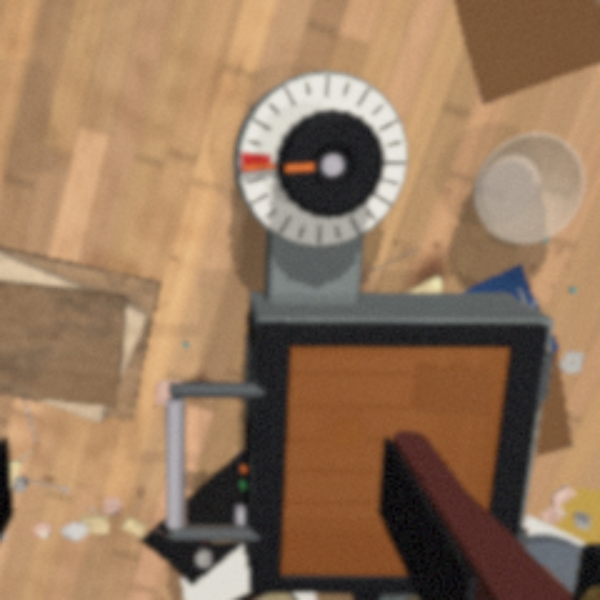

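The crop shows the pointer along (285–315,168), pointing just below the red block at (255,161), so it is a few degrees short. I'll refine the angle numerically.

```bash
python3 - <<'E'
from h import *
from station import monitor
c=cam("wrist"); A=lambda v:np.degrees(np.arctan2(v[1],v[0]))%360
for n in range(2):
    im=camera("wrist"); h=cv2.cvtColor(im,cv2.COLOR_RGB2HSV)
    r,_,o,_=dial(im,c); o2=plane(c,o,.082); r2=plane(c,r,.048)
    u=proj(c,[*W,.08]); roi=np.s_[int(u[1])-25:int(u[1])+25,int(u[0])-25:int(u[0])+25]
    hub=(h[...,1]<60)&(h[...,2]>110); yy,xx=np.mgrid[:400,:640]; hub&=np.hypot(xx-u[0],yy-u[1])<10
    hc=np.argwhere(hub).mean(0)[::-1]; H=plane(c,hc,.088)
    m=cv2.inRange(h,(6,150,130),(18,255,255))&((np.hypot(xx-u[0],yy-u[1])<22)*255).astype(np.uint8)
    pts=np.array([plane(c,p[::-1],.082)[:2] for p in np.argwhere(m)])
    v=np.linalg.svd(pts-pts.mean(0))[2][0]
    print("hub",hc,H,"ptr by hub",A(o2-H),"by W",A(o2[:2]-W),"line",A(v),len(pts),np.ptp(pts@v),"red",r2,A(r2[:2]-W),A(r2-H))
    for p in pts[::6]: pass
a=plane(c,(240+175/2.5,60+400/2.5),.091); b=plane(c,(240+176/2.5,60+528/2.5),.091); print("bar",a,b,(a+b)/2,A(a-b))
E
```

```text
hub [373.15942029 125.68115942] [0.47677964 0.40921368 0.088     ] ptr by hub 200.10166204098323 by W 199.36517277902544 line 17.19275807450369 45 0.015653422276397433 red [0.43809477 0.39892857 0.048     ] 194.5135953311546 194.88873366326266
hub [373.27272727 125.72727273] [0.4769526 0.4091993 0.088    ] ptr by hub 199.72600338258462 by W 199.20676476063622 line 17.19275807450369 45 0.015653422276397433 red [0.43809477 0.39892857 0.048     ] 194.5135953311546 194.80557168104815
bar [0.43046445 0.25008164 0.091     ] [0.45523515 0.16587622 0.091     ] [0.4428498  0.20797893 0.091     ] 106.39229348842191
```

The pointer is about 3° short of the middle. I'll make a small corrective regrasp, then take the bar and lift it along its arc.

```bash
cat >> h.py <<'E'
B=np.array([.443,.2075,.085]); YAW=np.radians(16.4); X=np.array([np.cos(YAW),np.sin(YAW),0])
def bar(th): return B+.225*X*(1-np.cos(th))+[0,0,.225*np.sin(th)-robot.hold_point_z]
E
python3 - <<'E'
from h import *
robot.set_joints(at6([*W,.15],-.02))
robot.move_linear([*W,.0533],rate=.15,max_force=15)
turn(.045)
robot.move_linear([*W,.2])
robot.move_gripper(.45)
robot.move_ptp(B+[0,0,.12],down(YAW+np.pi/2))
s=monitor.observe(); print(s["time"],s["ee_pos"],s["joints"],s["opening"])
im=camera("wrist"); t=camera("top")
cv2.imwrite("pics/w3.png",im[:,:,::-1])
E
```

```text
grip 0.6713814088587731 35.00004582339898 [-0.7132217   0.21040382  0.3003192 ]
turned 21.3417 [ 0.00381454 -0.11121176 -0.0405149 ] [-0.29080858 -0.21377598  0.25803718]
24.8167 [0.44399237 0.20834608 0.20549168] [4.14310669e-01 2.48372870e-01 1.93747536e+00 3.39011511e-04
 9.53958586e-01 1.27232873e-01] 0.4494241151929214
```

View pics/w3.png

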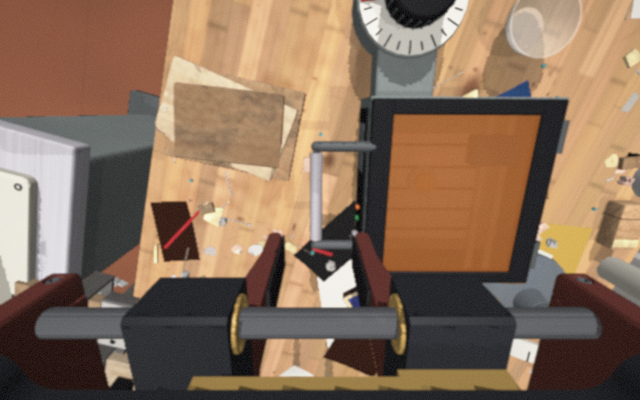

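The bar at column 317, rows 150–242, lies squarely between the fingers, parallel to the image. I'll descend, grip and lift.

```bash
python3 - <<'E'
from h import *
s=monitor.observe(); c=cam("wrist",s); m=(plane(c,(316,149),.091)+plane(c,(318,242),.091))/2; print("bar seen",m)
if robot.move_linear(bar(0),rate=.1,max_force=10): print("contact!")
s=monitor.observe(); print(s["ee_pos"],s["contact_force"])
robot.move_gripper(0.0,effort=30)
s=monitor.observe(); print("grip",s["opening"],s["gripper_force"],s["contact_force"])
f0=np.array(s["contact_force"])
if s["opening"]>.08:
    for th in np.linspace(0,.611,7)[1:]:
        robot.move_linear(bar(th),rate=.07); s=monitor.observe()
        print(round(th,2),s["time"],(s["ee_pos"]-bar(th)).round(4),np.round(s["contact_force"]-f0,1),round(s["opening"],3))
    im=camera("side"); cv2.imwrite("pics/s4.png",cv2.resize(im[120:270,220:420,::-1],None,fx=4,fy=4,interpolation=cv2.INTER_CUBIC))
    cv2.imwrite("pics/t4.png",camera("top")[:,:,::-1])
E
```

```text
bar seen [0.44362857 0.20906603 0.091     ]
[0.44339911 0.20767482 0.06681506] [ 0.35772114  0.50214913 -0.23824763]
grip 0.12685242091326224 30.001164078712463 [-3.71243508 -1.35539724  1.03012419]
0.1 27.4833 [-0.0008 -0.0003  0.0008] [-1.8  1.2 -3. ] 0.127
0.2 27.9583 [-0.0007 -0.0003  0.001 ] [-2.   1.6 -2. ] 0.127
0.31 28.4333 [-0.0006 -0.0002  0.0012] [-3.3 -0.3 -2.2] 0.127
0.41 28.9083 [-0.0004 -0.0002  0.0014] [-2.7 -0.5 -1.4] 0.132
0.51 29.3833 [-0.0002 -0.0003  0.0015] [-3.   0.2 -0. ] 0.124
0.61 29.8583 [ 0.0001 -0.0002  0.0017] [-2.1  0.2 -0.8] 0.13
```

View pics/s4.png

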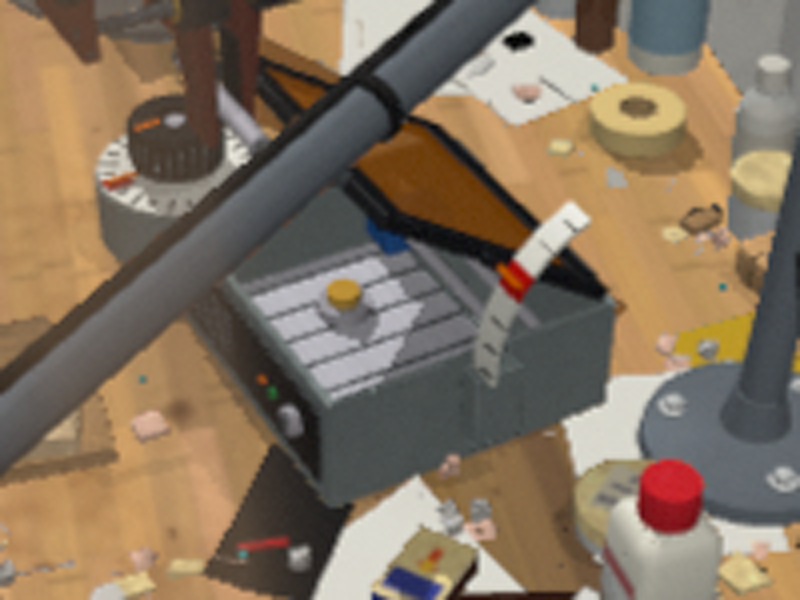

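The cover stands open with its orange pointer in the middle of the red zone, near (515,278), and the wheel pointer is in line with its red mark near (120,180). I'll hold, confirm nothing drifts, and hand in.

```bash
python3 - <<'E'
from h import *
robot.pause(1.0); s=monitor.observe(); print(s["time"],s["opening"],s["gripper_force"],(s["ee_pos"]-bar(.611)).round(4),np.abs(s["qd"]).max())
print(robot.hand_in())
E
```

```text
30.9583 0.1269759097680561 30.001253485679626 [-0.0002 -0.0003  0.0014] 0.0020962834365636203
the job is handed in; nothing more can be done
None
```

I handed the job in at about 31 s: the handwheel pointer is on its red mark, and the gripper holds the cover by its bar with about 30 N, its pointer in the middle of the red zone (about 35°). The tin, matchbox, bowl and bottle were not touched as far as I could see; the hand-in returned no verdict.

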